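Close up a relief block against its furniture on the press bed

TASK

The carved printing block lies loose on the steel press bed between two magnetic bars: find the one gap beside the block that is wide enough for the dark wooden furniture stick, lay the stick flat on the bed in front of that gap's open end and slide it in lengthwise until it backs the block's whole edge, without forcing it against the tight side. Then let go of the stick, take the block with a light grip and press it gently sideways until block, stick and bar are flush against one another with no play. Finish while still holding the block pressed there, flat on the bed, so that I can tighten the quoin on the other side, and leave everything else on the table where it is.

Things in the scene. Friction and masses are not known exactly. Their poses are not given: they have to be found in the camera images.
- press_bed: flat steel plate 300 x 240 x 6 mm, immovable, lying on the table; origin at the centre of its underside, x along its 300 mm length, y along its 240 mm width, z up; its top is 6 mm above the origin. The bars and the block stand on its far part, so the strip of bed on the robot's side of them is bare.
- narrow_bar: magnetic lock-up bar, dark steel with a red top, 90 x 16 mm, 16 mm high, held immovably on the bed; origin at the centre of its underside, x along its 90 mm length (parallel to the bed's x). It stands on one side of the block, left or right varies; the gap between it and the block is the wide one (about 25 to 29 mm).
- wide_bar: the same kind of bar, dark steel with a red top, but 90 x 44 mm, 16 mm high, immovable, parallel to the narrow bar on the other side of the block; origin at the centre of its underside. The gap between it and the block is too tight for the stick (about 11 to 15 mm).
- block: loose relief printing block, birch plywood with a green carved linoleum face on top showing a dark fir sprig, 60 mm along its x, 90 mm along its y, 23 mm high, 0.07 to 0.14 kg; origin at the centre of its underside, x nearly parallel to the bars. It rests on the bed and slides freely; its 60 mm long edges face the bars, its two 90 mm wide end faces are free to grip. It must not be squeezed with more than about 60 N from each side.
- furniture: loose stick of dark brown hardwood, 140 mm along its x, 20 mm wide along y, 16 mm high, about 30 g; origin at the centre of its underside. It starts lying flat on the table beside the bed, left or right varies, lengthwise roughly away from the robot. It is as high as the bars and 7 mm lower than the block, and 50 mm longer than the bars, so that about 40 mm of it can stay sticking out of the gap at either end.
- metal_furniture: bystander: hollow aluminium furniture piece 110 x 32 x 15 mm on the table on the other side of the bed from the stick; origin at the centre of its underside
- quoin: bystander: small steel wedge quoin 50 x 22 x 15 mm lying on a far corner of the bed; origin at the centre of its underside
- brayer: bystander: ink roller with black rubber roll and red handle, 180 x 122 x 38 mm, on the table beyond and to the left of the bed; origin on the table under its frame
- ink_tin: bystander: round tin, 87 mm across, 56 mm high, grey with a blue band, on the table beyond and to the right of the bed; origin at the centre of its underside
- gouge: bystander: lino gouge 116 mm long, 28 mm high, with a round wooden handle, on the table near the robot; origin on the table under its ferrule
- ink_knife: bystander: ink knife with a dark wooden handle and a steel blade, 200 mm long, 20 mm high, lying on the table near the robot; origin on the table under its ferrule
Things that resemble listed ones, but are neither listed nor needed, are in the scene too. Of the things that look like the block, the smallest one is meant.

How it is judged:
By the outcome, as a careful person would: the job done as asked, in the order asked, and still so for the second after the job is handed in, while the arm keeps its last pose, push and grip.
It also fails if it takes over 58 s, if anything falls off the work surface, if the arm or the gripper's body presses on something with over 40 N, if the wrist force passes 120 N, or if a joint passes its speed limit or range.

ROBOT

A 6-joint arm with a two-finger parallel gripper is mounted at the origin on the work surface. World frame = base frame: x ahead of the robot, y to its left, z up, the work surface at z = 0. Lengths are in m, angles in rad, forces in N, time in s.
With the tool pointing down it reaches from about 0.375 to 0.9 m from the base axis. Payload 3.1 kg.
Tool frame: the origin (TCP) lies at the very end of the fingers, on their centre line; the grasp point (between the pads) lies 19 mm behind it (hold_point_z is the distance from the TCP to the grasp point, in m); z points along the fingers, x is the direction in which the jaws open and shut, and the axes are right-handed (so a half turn about z gives the same grasp; the last joint's range is limited). The gripper opens to 87 mm and grips with 3 to 60 N. Pads are 19 mm wide; open, the fingers measure 117 mm over their backs; the gripper's body (75 mm by 190 mm) begins 51 mm behind the grasp point.
Start: joints at [1.105, 0.527, 1.433, -0, 1.181, -0.178], TCP at [0.177, 0.599, 0.223] pointing down, gripper open.
Joint ranges: [-3.08, 3.08], [-0.75, 2.2], [0.22, 2.44], [-1.43, 4.57], [0, 2.65], [-2.85, 2.85]. Speed limits (rad/s): [2.79, 2.79, 3.14, 3.14, 3.14, 3.14].

INTERFACE

Orientations are given as a unit quaternion [x, y, z, w].
In Python, from rig import * gives the robot as it stands.
- The arm moves only by the tool carry_out, never from a script. Its argument "deltas" is a list of rows, each a list of 7 numbers: the closure, from -1 (fully open) to 1 (shut), then the shift along the tool's x, y, z in units of 25 mm (1.0 is 25 mm), then the turn, a rotation vector about the tool's x, y, z in degrees. In form: [[jaw, x, y, z, rx, ry, rz], ...]. A call has 1 to 8 rows; each row is the pose to reach, as a shift and turn from the pose commanded when the call began, along the tool's axes at that moment; what a row does not reach only later rows make up. A row lasts 1/10 s, in which the tool goes at most 50 mm and 8.59 degrees, less where a joint would pass 70% of its speed; a pose out of reach is approached as far as the arm can. A call with a gripper value outside its range is refused whole. The fingers move at their own pace and stop on an object; "force" is the grip in N (left out, the last holds). Time passes only in rows, so rows that repeat a pose let the fingers close. It gives the time, the measured TCP pose, the force and the opening at its end, in the units of the state.
- get_obs(): the state, without advancing time (a new reading comes with each control period).
- camera(name): name is "scene" or "top" or "wrist"; returns (picture, depth): 384x512x3 uint8, red, green, blue; 384x512 float32, m along the optical axis (not along the pixel's ray), 0 where there is no reading.
- camera_info(name): a dict with "mtx" (3x3 intrinsics, pixels), "origin" and "rotation" of the camera in the world. Camera axes: x right, y down, z forward; pixel columns grow to the right and rows downward; lengths in m; the calibration is good to about 2 mm. A picture is of the moment at which its call begins: read the wrist's pose just before it. camera_info takes no time and is no camera call; for the wrist camera it gives the pose at the moment of the call.
- hand_in(): hands the job in, once; it reports no verdict.
Trained networks look in the newest picture that a camera, given by its name, has taken for a name from the list of things; names that differ only in an ending like _2 or _b are one class to them, and where a whole thing is asked for, a point or a joint stands for the part that bears it (a point fixed in the world has none). Each returns a list of dicts, best first, with "score" (0 to 1); they miss things now and then, are a little off and sometimes report something else, mostly with a low value. They report only what shows in the picture. A call takes as long as a camera call. They do not tell look-alikes from the thing itself.
- spot_in(camera, target): "pixel" ([row, column] in pixels, amid what is visible of it).
The state is a dict: "time": time; "q": joint angles; "joint_velocities": joint speeds; "joint_torque": joint torques, N m; "position": TCP position; "tool_rot": TCP orientation; "ft_force": force on the tool from outside, world axes, zero at the start; "moment": the same for the moment, N m; "grip_width": finger opening in m.
Only numpy, scipy, OpenCV 4.12 (cv2) and the standard library are available. Lean on these libraries where they do the work, as an engineer would, in place of code of your own. Each camera call takes 0.05 s, during which the arm holds its last target.

## Working session

There is one attempt and no reset: what is moved stays moved. The work goes in short steps, Python scripts to look and compute and a tool call to move; the robot and the scene stay as the last step left them, time stands still between calls to the robot, and variables do not carry over. Pictures are saved under pics/ and viewed, and the job is handed in when it is done.

Besides the shell and the picture viewer there is one more tool, called after ">>>" in YAML: its name, and indented under it one key for each argument. carry_out: Moves the arm, as the interface text tells. Its arguments: {"type":"object","properties":{"deltas":{"type":"array"},"force":{"type":"number"}},"required":["deltas"]}

```bash
mkdir -p pics; ls
python3 - <<'E'
from rig import *
import cv2,numpy as np
for n in ["top","scene"]:
    p,d=camera(n); cv2.imwrite(f"pics/{n}0.png",p[:,:,::-1]); np.savez(f"pics/{n}0.npz",p=p,d=d)
    print(n,camera_info(n))
    for t in ["block","furniture","narrow_bar","wide_bar","press_bed"]:
        print(t,[(r["pixel"],round(r["score"],2)) for r in spot_in(n,t)])
print(get_obs())
E
```

```text
pics
top {'mtx': array([[368.69711968,   0.        , 254.79168703],
       [  0.        , 368.69711968, 182.96479412],
       [  0.        ,   0.        ,   1.        ]]), 'origin': array([ 0.37043735, -0.0637416 ,  0.9770832 ]), 'rotation': array([-0.70030822,  0.70829749, -0.05468676,  0.06994579])}
block [([260.2, 383.9], 0.73), ([157.9, 230.8], 0.7)]
furniture []
narrow_bar [([157.2, 203.0], 0.61)]
wide_bar [([162.9, 261.8], 0.84)]
press_bed [([184.1, 233.5], 0.82)]
scene {'mtx': array([[405.35586532,   0.        , 260.25627583],
       [  0.        , 405.35586532, 196.7656753 ],
       [  0.        ,   0.        ,   1.        ]]), 'origin': array([ 0.8633068, -0.5187571,  0.9261394]), 'rotation': array([ 0.91171713,  0.29659037, -0.08725011, -0.27054288])}
block [([365.5, 213.7], 0.98), ([201.1, 302.9], 0.79), ([253.5, 122.6], 0.64), ([129.7, 332.9], 0.6)]
furniture [([279.8, 189.1], 0.59), ([312.0, 279.3], 0.47), ([101.5, 261.9], 0.23)]
narrow_bar [([181.2, 314.8], 0.82)]
wide_bar [([221.5, 281.1], 0.87)]
press_bed [([195.3, 290.9], 0.67), ([180.6, 318.2], 0.32)]
{'time': 0.6, 'q': array([ 1.10552202e+00,  5.27496774e-01,  1.43268950e+00, -9.18838609e-06,
        1.18141419e+00, -1.78434263e-01]), 'joint_velocities': array([ 7.36412299e-04,  6.53863121e-04,  5.85088556e-04,  4.89490082e-05,
       -9.87867636e-04,  1.61798236e-04]), 'joint_torque': array([ 3.14619047e-05, -4.39741659e+01, -1.76892328e+01,  6.32700906e-02,
        5.06645080e-02, -2.91540402e-05]), 'position': array([0.17675182, 0.59946389, 0.22255373]), 'tool_rot': array([ 8.00911807e-01,  5.98782329e-01, -1.59633003e-06,  5.54967175e-06]), 'ft_force': array([ 0.23910823, -0.56744865, -0.33854656]), 'moment': array([-0.00130315,  0.02680902,  0.00605605]), 'grip_width': 0.08711613284169863}
```

View pics/top0.png

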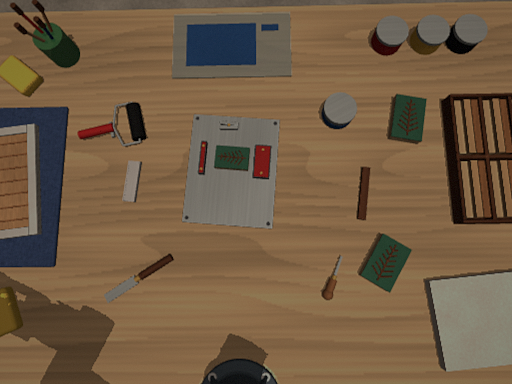

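View pics/scene0.png

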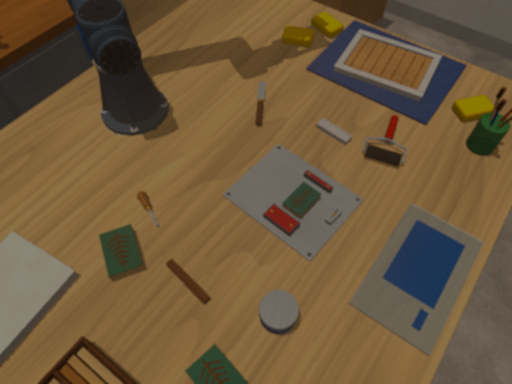

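The top view shows the bed at about (170,232). The red narrow bar is on the left at (157,203), the small block at (158,231) and the wide bar on the right at (162,262). The stick lies to the right of the bed at (193,363). Two larger look-alike blocks are off the bed. The wide gap is the left one, on the +y side. I'll measure positions next.

```bash
cat > h.py <<'E'
import numpy as np,cv2
from scipy.spatial.transform import Rotation as R
def world(px,ci,z):
    px=np.atleast_2d(np.asarray(px,float)) # row,col
    K=ci["mtx"];Rm=np.asarray(ci["rotation"]);Rm=R.from_quat(Rm).as_matrix() if Rm.size==4 else Rm
    o=np.asarray(ci["origin"])
    d=np.c_[(px[:,1]-K[0,2])/K[0,0],(px[:,0]-K[1,2])/K[1,1],np.ones(len(px))]@Rm.T
    return o+d*((z-o[2])/d[:,2])[:,None]
def rect(mask,ci,z,minA=20):
    n,l,s,c=cv2.connectedComponentsWithStats(mask.astype(np.uint8))
    out=[]
    for i in range(1,n):
        if s[i,4]<minA: continue
        r=np.argwhere(l==i)
        w=world(r,ci,z)[:,:2]
        (cx,cy),(a,b),t=cv2.minAreaRect((w*1000).astype(np.float32))
        if a<b: a,b,t=b,a,t+90
        t=(t+90)%180-90
        out.append((s[i,4],np.round(r.mean(0)),round(cx,1),round(cy,1),round(a,1),round(b,1),round(t,1)))
    return out
E
python3 - <<'E'
from rig import *
from h import *
f=np.load("pics/top0.npz");p=f["p"];ci=camera_info("top")
hsv=cv2.cvtColor(p,cv2.COLOR_RGB2HSV)
h,s,v=[hsv[...,i].astype(int) for i in range(3)]
roi=np.zeros(p.shape[:2],bool);roi[110:235,180:285]=1
print("red",rect(((h<8)|(h>172))&(s>150)&(v>90)&roi,ci,.022))
print("green",rect((h>45)&(h<90)&(s>80)&roi,ci,.029))
roi2=np.zeros_like(roi);roi2[150:235,345:380]=1
print("stick",rect((v<95)&roi2,ci,.016))
print(hsv[193,363],hsv[193,350],hsv[165,262])
E
```

```text
red [(np.int32(69), array([157., 202.]), 613.7, 97.1, 55.1, 8.9, -4.6), (np.int32(413), array([161., 262.]), 600.8, -62.5, 83.7, 37.0, -5.2)]
green [(np.int32(516), array([157., 232.]), 610.0, 16.6, 87.1, 58.4, 84.6)]
stick [(np.int32(498), array([193., 363.]), 512.7, -325.9, 140.3, 26.1, -7.9)]
[ 10 163  72] [ 16 119 129] [  0 197 119]
```

```bash
cat >> h.py <<'E'
def plan(obs,target,yaw_deg,jaw=None):
    """rows' shift (25mm units) and turn to reach world target with tool-x at yaw (tool down)"""
    Rc=R.from_quat(obs["tool_rot"])
    y=np.radians(yaw_deg)
    x=np.array([np.cos(y),np.sin(y),0]);z=np.array([0,0,-1.]);Rt=R.from_matrix(np.c_[x,np.cross(z,x),z])
    d=Rc.inv().apply(np.asarray(target)-obs["position"])/.025
    rv=np.degrees((Rc.inv()*Rt).as_rotvec())
    return np.round(d,3),np.round(rv,2)
E
python3 - <<'E'
from rig import *
from h import *
ci=camera_info("wrist");o=get_obs();print(ci)
Rc=R.from_quat(o["tool_rot"]);print("cam in tool",Rc.inv().apply(ci["origin"]-o["position"]),"fwd",Rc.inv().apply(R.from_quat(ci["rotation"]).apply([0,0,1])),"right",Rc.inv().apply(R.from_quat(ci["rotation"]).apply([1,0,0])))
print(plan(o,[.5,.05,.3],83))
E
```

```text
{'mtx': array([[277.56958121,   0.        , 257.4560679 ],
       [  0.        , 277.56958121, 189.04276707],
       [  0.        ,   0.        ,   1.        ]]), 'origin': array([0.1003215 , 0.62158545, 0.38421891]), 'rotation': array([0.79222959, 0.59284617, 0.08669926, 0.11571054])}
cam in tool [-0.00040736 -0.07956515 -0.16166573] fwd [4.40178834e-04 2.86130322e-01 9.58190610e-01] right [ 9.99999556e-01 -9.23756374e-04 -1.83537522e-04]
(array([-17.422,  18.62 ,  -3.098]), array([ 0.  ,  0.  , -9.43]))
```

>>> carry_out:
  deltas:
    - [-1, -1.4, 1.5, -0.3, 0, 0, -1]
    - [-1, -2.8, 3, -0.6, 0, 0, -2]
    - [-1, -4.2, 4.5, -0.9, 0, 0, -3]
    - [-1, -5.6, 6, -1.2, 0, 0, -4]
    - [-1, -7, 7.5, -1.5, 0, 0, -5]
    - [-1, -8.4, 9, -1.8, 0, 0, -6]
    - [-1, -9.8, 10.5, -2.1, 0, 0, -7]
    - [-1, -11.2, 12, -2.4, 0, 0, -8]

```text
time: 1.4
position: [0.3787, 0.2569, 0.2811]
tool_rot: [0.757, 0.654, 0.001, 0.0]
ft_force: [2.1, 0.4, 0.3]
grip_width: 0.0869
```

Run:
```python
from rig import *
from h import *
o=get_obs();print(o["time"],o["position"],plan(o,[.5,.03,.28],83))
```

```text
1.4 [0.37866562 0.25687052 0.2810794 ] (array([-8.271,  6.124,  0.044]), array([ 0.06, -0.03, -1.38]))
```

>>> carry_out:
  deltas:
    - [-1, -1.5, 1.1, 0, 0, 0, -1.4]
    - [-1, -3, 2.2, 0, 0, 0, -1.4]
    - [-1, -4.5, 3.3, 0, 0, 0, -1.4]
    - [-1, -6, 4.4, 0, 0, 0, -1.4]
    - [-1, -7.3, 5.5, 0, 0, 0, -1.4]
    - [-1, -7.8, 5.8, 0, 0, 0, -1.4]
    - [-1, -7.8, 5.8, 0, 0, 0, -1.4]

```text
time: 2.1
position: [0.4936, 0.0427, 0.2804]
tool_rot: [0.75, 0.661, 0.0, 0.0]
ft_force: [-0.1, -0.1, -0.7]
grip_width: 0.0869
```

Run:
```python
from rig import *
from h import *
ci=camera_info("wrist");o=get_obs();p,d=camera("wrist");print(o["time"],o["position"])
cv2.imwrite("pics/w1.png",p[:,:,::-1]);np.savez("pics/w1.npz",p=p,d=d,**ci)
```

```text
2.1 [0.49355928 0.04273955 0.28037326]
```

View pics/w1.png

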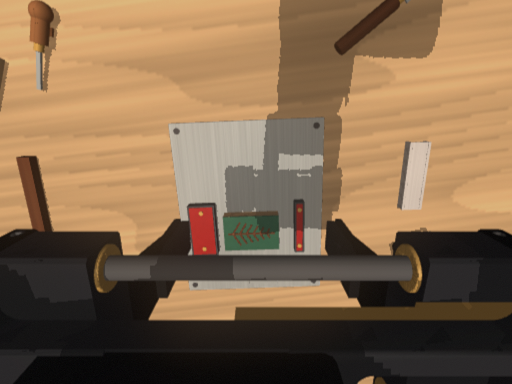

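Wrist view, with the robot toward the top: the wide bar is at (228,202), the block at (230,251) and the narrow bar at (225,299). The wide gap is between the block and the narrow bar, and its near end is open. I'll measure the near corners and edges.

Run:
```python
from h import *
p=cv2.imread("pics/w1.png");c=p[190:262,170:335]
cv2.imwrite("pics/w1c.png",cv2.resize(c,None,fx=4.8,fy=4.8,interpolation=cv2.INTER_CUBIC))
c=p[145:240,5:60]
cv2.imwrite("pics/w1s.png",cv2.resize(c,None,fx=6,fy=6,interpolation=cv2.INTER_CUBIC))
```

```text
(no output)
```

View pics/w1c.png

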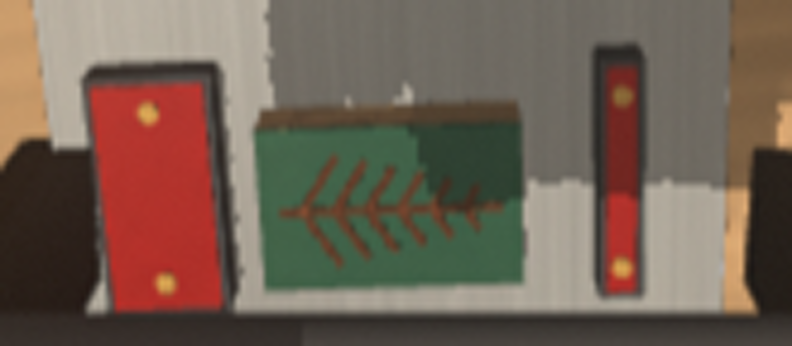

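View pics/w1s.png

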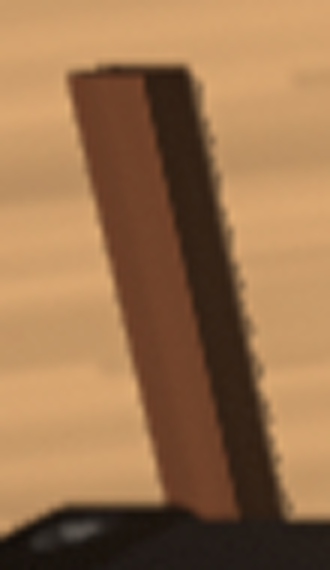

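Run:
```python
from h import *
f=np.load("pics/w1.npz");ci={k:f[k] for k in ["mtx","origin","rotation"]}
def c2(x,y): return [190+(y+.5)/4.8-.5,170+(x+.5)/4.8-.5]
def s2(x,y): return [145+(y+.5)/6-.5,5+(x+.5)/6-.5]
def q(n,px,z): 
    w=world(px,ci,z)*1000
    print(n,np.round(w[:,:2],1).tolist()); return w
b=q("block top NW..: nl,nr,fr,fl",[c2(257,128),c2(520,124),c2(523,282),c2(266,289)],.029)
nb=q("narrow base near-left, top near-left, top near-right, far-left top, far-right",[c2(594,48)],.006)
nb=q("narrow top red nl nr fr fl",[c2(605,66),c2(641,66),c2(641,293),c2(606,293)],.022)
wb=q("wide red nl nr fr",[c2(91,87),c2(207,82),c2(225,290)],.022)
q("wide base right",[c2(219,66),c2(234,290)],.006)
for w in (b,nb): print(np.degrees(np.arctan2(w[2,1]-w[1,1],w[2,0]-w[1,0])))
s=q("stick top nl nr, farl farr",[s2(70,75),s2(146,75),s2(167,505),s2(238,515)],.016)
q("stick base r",[s2(190,68),s2(283,518)],.0)
print(np.degrees(np.arctan2(s[3,1]-s[1,1],s[3,0]-s[1,0])),np.degrees(np.arctan2(s[2,1]-s[0,1],s[2,0]-s[0,0])))
```

```text
block top NW..: nl,nr,fr,fl [[575.2, -23.0], [584.8, 64.2], [643.3, 59.1], [634.8, -29.5]]
narrow base near-left, top near-left, top near-right, far-left top, far-right [[569.4, 93.1]]
narrow top red nl nr fr fl [[570.5, 94.7], [572.0, 106.6], [656.6, 100.0], [655.1, 87.8]]
wide red nl nr fr [[556.4, -77.2], [559.5, -38.2], [637.1, -45.2]]
wide base right [[559.7, -36.5], [646.0, -45.7]]
-4.961468789907268
-4.484724027838418
stick top nl nr, farl farr [[442.9, -327.3], [445.3, -307.9], [562.5, -345.5], [567.9, -326.9]]
stick base r [[446.1, -309.1], [576.3, -328.6]]
-8.820563956294762 -8.63312973724003
```

The gap beside the narrow bar measures about 27 mm and the bars have a yaw of about -4.8°. The stick's near end is at (444,-318) mm with a yaw of about -8.7°. I'll grip the stick 17 mm from its near end so the fingers stay outside the gap.

Run:
```python
from rig import *
from h import *
o=get_obs();print(o["time"],plan(o,[.461,-.320,.10],81.3))
```

```text
2.15 (array([-14.621,   0.576,   7.198]), array([-0.07, -0.04,  1.56]))
```

>>> carry_out:
  deltas:
    - [-1, -1.8, 0.1, 0, 0, 0, 1.5]
    - [-1, -3.6, 0.1, 0.4, 0, 0, 1.5]
    - [-1, -5.4, 0.2, 1, 0, 0, 1.5]
    - [-1, -7.2, 0.3, 2, 0, 0, 1.5]
    - [-1, -9, 0.4, 3, 0, 0, 1.5]
    - [-1, -10.8, 0.5, 4.2, 0, 0, 1.5]
    - [-1, -12.6, 0.6, 5.4, 0, 0, 1.5]
    - [-1, -14.2, 0.6, 6.6, 0, 0, 1.5]

```text
time: 2.95
position: [0.4657, -0.3001, 0.1217]
tool_rot: [0.757, 0.653, 0.0, 0.0]
ft_force: [1.4, -0.0, 0.3]
grip_width: 0.0873
```

>>> carry_out:
  deltas:
    - [-1, -0.4, 0, 0.6, 0, 0, 0]
    - [-1, -0.4, 0, 0.6, 0, 0, 0]

```text
time: 3.15
position: [0.4626, -0.3089, 0.1051]
tool_rot: [0.758, 0.652, 0.0, -0.003]
ft_force: [-0.5, -0.5, 0.2]
grip_width: 0.087
```

Run:
```python
from rig import *
from h import *
ci=camera_info("wrist");o=get_obs();p,d=camera("wrist");print(o["time"],o["position"],plan(o,[.461,-.320,.0025],81.3))
cv2.imwrite("pics/w2.png",p[:,:,::-1]);np.savez("pics/w2.npz",p=p,d=d,**ci)
```

```text
3.15 [ 0.46255313 -0.30892298  0.10509408] (array([-0.463,  0.022,  4.102]), array([-0.24, -0.21,  0.11]))
```

View pics/w2.png

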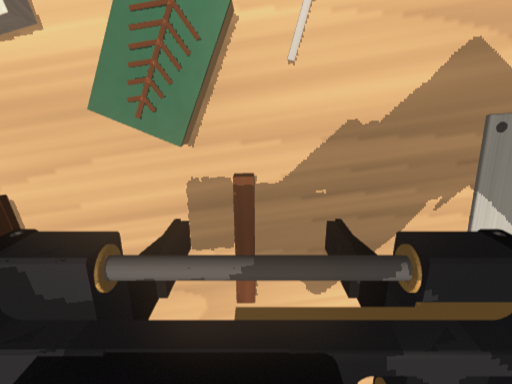

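The stick's near end shows at (180,244), just left of the jaw centre, as planned. I'll go down.

Run:
```python
from rig import *
from h import *
o=get_obs();print(o["time"],o["position"],plan(o,[.461,-.320,.0025],81.3))
f=np.load("pics/w2.npz");ci={k:f[k] for k in ["mtx","origin","rotation"]}
print(world([[184,235],[184,254],[230,234],[230,255]],ci,.016))
```

```text
3.2 [ 0.46315248 -0.30816072  0.10642394] (array([-4.940e-01, -3.000e-03,  4.156e+00]), array([-0.16, -0.17,  0.19]))
[[ 0.44953619 -0.32810232  0.016     ]
 [ 0.45219936 -0.31049025  0.016     ]
 [ 0.49569986 -0.3371129   0.016     ]
 [ 0.49880826 -0.3166575   0.016     ]]
```

>>> carry_out:
  deltas:
    - [-1, -0.5, 0, 1, 0, 0, 0.2]
    - [-1, -0.55, 0.1, 2, 0, 0, 0.2]
    - [-1, -0.55, 0.1, 3, 0, 0, 0.2]
    - [-1, -0.55, 0.1, 3.7, 0, 0, 0.2]
    - [-1, -0.55, 0.1, 4, 0, 0, 0.2]
    - [-1, -0.55, 0.1, 4, 0, 0, 0.2]

```text
time: 3.8
position: [0.4646, -0.3225, 0.0076]
tool_rot: [0.758, 0.652, 0.0, -0.0]
ft_force: [-0.4, 1.3, -0.3]
grip_width: 0.087
```

Run:
```python
from rig import *
from h import *
o=get_obs();print(o["time"],o["position"],plan(o,[.463,-.321,.0025],81.3))
```

```text
3.8 [ 0.46463198 -0.32251307  0.00760667] (array([ 0.05 , -0.073,  0.204]), array([-0.03, -0.04,  0.1 ]))
```

Next I'll lower the last few millimetres and close on the stick.

>>> carry_out:
  deltas:
    - [-1, 0, 0, 0.2, 0, 0, 0]
    - [0, 0, 0, 0.2, 0, 0, 0]
    - [0.6, 0, 0, 0.2, 0, 0, 0]
    - [1, 0, 0, 0.2, 0, 0, 0]
    - [1, 0, 0, 0.2, 0, 0, 0]
    - [1, 0, 0, 0.2, 0, 0, 0]
    - [1, 0, 0, 0.2, 0, 0, 0]
    - [1, 0, 0, 0.2, 0, 0, 0]
  force: 20

```text
time: 4.6
position: [0.4641, -0.3246, 0.0021]
tool_rot: [0.759, 0.651, -0.0, -0.0]
ft_force: [-0.2, -0.3, -0.3]
grip_width: 0.039
```

>>> carry_out:
  deltas:
    - [1, 0, 0, 0, 0, 0, 0]
    - [1, 0, 0, 0, 0, 0, 0]
    - [1, 0, 0, 0, 0, 0, 0]
    - [1, 0, 0, 0, 0, 0, 0]
    - [1, 0, 0, 0, 0, 0, 0]

```text
time: 5.1
position: [0.4641, -0.3245, 0.0021]
tool_rot: [0.759, 0.651, -0.0, -0.0]
ft_force: [0.1, 0.4, 0.6]
grip_width: 0.0199
```

The grip holds at 19.9 mm opening. I'll lift the stick.

>>> carry_out:
  deltas:
    - [1, 0, 0, -0.4, 0, 0, 0]
    - [1, 0, 0, -1.2, 0, 0, 0]
    - [1, 0, 0, -2.2, 0, 0, 0]
    - [1, 0, 0, -3, 0, 0, 0]
    - [1, 0, 0, -3, 0, 0, 0]
    - [1, 0, 0, -3, 0, 0, 0]

```text
time: 5.7
position: [0.4642, -0.3246, 0.0777]
tool_rot: [0.759, 0.651, 0.0, 0.001]
ft_force: [-0.3, 0.6, -0.7]
grip_width: 0.0197
```

Run:
```python
from rig import *
from h import *
ci=camera_info("wrist");o=get_obs();p,d=camera("wrist");print(o["time"],o["position"],o["grip_width"],plan(o,[.437,.091,.075],85.1))
cv2.imwrite("pics/w3.png",p[:,:,::-1]);np.savez("pics/w3.npz",p=p,d=d,**ci)
p,d=camera("scene");cv2.imwrite("pics/s3.png",p[:,:,::-1])
```

```text
5.7 [ 0.46424382 -0.32462633  0.07770997] 0.019679210852542785 (array([16.267, -3.602,  0.093]), array([ 0.05,  0.04, -3.83]))
```

View pics/w3.png

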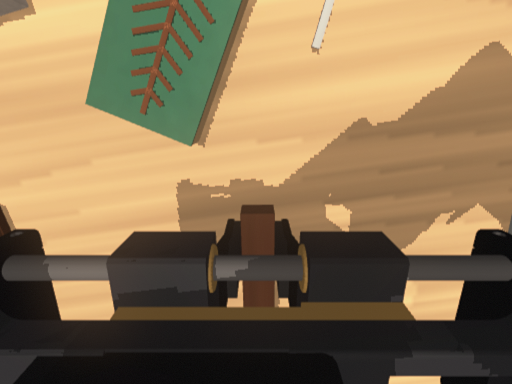

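View pics/s3.png

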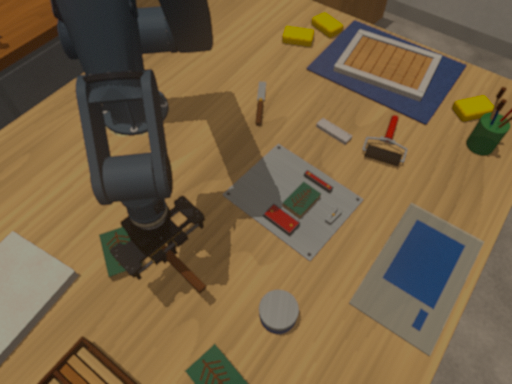

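The stick is held at its near end; its end face is at (210,257) in the wrist view. I'll carry it to the front of the wide gap.

Run:
```python
from h import *
f=np.load("pics/w3.npz");ci={k:f[k] for k in ["mtx","origin","rotation"]}
print(world([[213,241],[213,274]],ci,.0916),world([[205.5,241],[205.5,274]],ci,.0757))
```

```text
[[ 0.44179896 -0.33087256  0.0916    ]
 [ 0.44463482 -0.31227037  0.0916    ]] [[ 0.44290929 -0.33198575  0.0757    ]
 [ 0.44602489 -0.31155083  0.0757    ]]
```

>>> carry_out:
  deltas:
    - [1, 1, -0.2, 0, 0, 0, -0.5]
    - [1, 2.6, -0.6, 0, 0, 0, -1]
    - [1, 4.4, -1, 0, 0, 0, -1.5]
    - [1, 6.2, -1.4, 0, 0, 0, -2]
    - [1, 8, -1.8, 0, 0, 0, -2.5]
    - [1, 9.8, -2.2, 0, 0, 0, -3]
    - [1, 11.4, -2.6, 0, 0, 0, -3.5]
    - [1, 12.8, -3, 0, 0, 0, -3.8]

```text
time: 6.6
position: [0.4373, 0.0053, 0.0762]
tool_rot: [0.737, 0.676, -0.001, -0.001]
ft_force: [0.1, -0.7, 0.2]
grip_width: 0.02
```

>>> carry_out:
  deltas:
    - [1, 1.2, -0.1, 0, 0, 0, 0]
    - [1, 2.2, -0.3, 0, 0, 0, 0]
    - [1, 2.8, -0.4, 0, 0, 0, 0]
    - [1, 3, -0.5, 0, 0, 0, 0]
    - [1, 3, -0.5, 0, 0, 0, 0]
    - [1, 3, -0.5, 0, 0, 0, 0]

```text
time: 7.2
position: [0.4325, 0.0784, 0.0768]
tool_rot: [0.737, 0.676, -0.0, -0.0]
ft_force: [-0.4, 0.2, -1.0]
grip_width: 0.0198
```

Run:
```python
from rig import *
from h import *
ci=camera_info("wrist");o=get_obs();p,d=camera("wrist");print(o["time"],o["position"],o["grip_width"],plan(o,[.437,.091,.008],85.1))
cv2.imwrite("pics/w4.png",p[:,:,::-1]);np.savez("pics/w4.npz",p=p,d=d,**ci)
p,d=camera("top");cv2.imwrite("pics/t4.png",cv2.resize(p[100:250,160:300,::-1],None,fx=4,fy=4,interpolation=cv2.INTER_CUBIC));
np.savez("pics/t4.npz",p=p,d=d)
```

```text
7.2 [0.43252286 0.07844594 0.07676217] 0.01984088226529776 (array([0.516, 0.137, 2.75 ]), array([-0.04,  0.01, -0.05]))
```

View pics/w4.png

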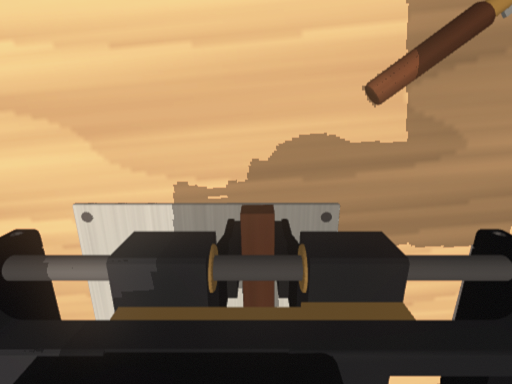

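View pics/t4.png

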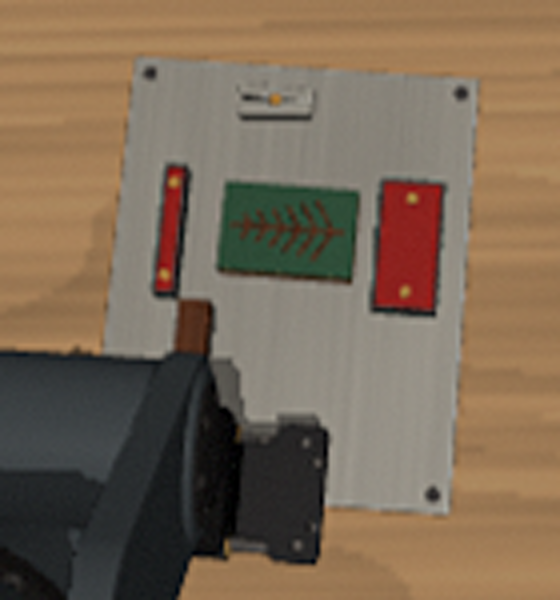

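Run:
```python
from rig import *
from h import *
ci=camera_info("top")
t=lambda x,y:[100+(y+.5)/4-.5,160+(x+.5)/4-.5]
print("tip",world([t(178,298),t(213,300)],ci,.091)[:,:2]*1000)
print("bar in",world([t(189,168),t(179,297)],ci,.022)[:,:2]*1000)
print("bar out",world([t(165,164),t(154,292)],ci,.022)[:,:2]*1000)
print("block",world([t(225,181),t(219,270)],ci,.029)[:,:2]*1000)
f=np.load("pics/w4.npz");cw={k:f[k] for k in ["mtx","origin","rotation"]}
print("bed edge",world([[203.5,75],[203.5,338]],cw,.006)[:,:2]*1000)
```

```text
tip [[552.35186789  79.16820056]
 [550.79728227  57.56979806]]
bar in [[655.74911685  84.18959315]
 [567.18493759  89.64156281]]
bar out [[658.80444726 100.45565131]
 [570.80326349 106.33711351]]
block [[644.28123187  58.89347866]
 [583.55613993  62.30290304]]
bed edge [[421.78615382 -83.31776119]
 [441.74007279 149.28331714]]
```

The fingers hold the stick about 21 mm from its near end. I'll lower it onto the bare strip in front of the gap.

Run:
```python
from rig import *
from h import *
o=get_obs();print(o["time"],o["position"],plan(o,[.437,.0887,.009],85.3))
```

```text
7.3 [0.43282153 0.07812648 0.07695422] (array([0.436, 0.13 , 2.718]), array([-0.  ,  0.01, -0.31]))
```

>>> carry_out:
  deltas:
    - [1, 0.2, 0.05, 0.3, 0, 0, -0.3]
    - [1, 0.45, 0.13, 1.0, 0, 0, -0.3]
    - [1, 0.45, 0.13, 1.7, 0, 0, -0.3]
    - [1, 0.45, 0.13, 2.3, 0, 0, -0.3]
    - [1, 0.45, 0.13, 2.55, 0, 0, -0.3]
    - [1, 0.45, 0.13, 2.65, 0, 0, -0.3]
    - [1, 0.45, 0.13, 2.7, 0, 0, -0.3]
    - [1, 0.45, 0.13, 2.7, 0, 0, -0.3]

```text
time: 8.1
position: [0.4371, 0.0898, 0.0099]
tool_rot: [0.735, 0.678, 0.0, 0.0]
ft_force: [-0.2, 0.3, 0.1]
grip_width: 0.0199
```

Run:
```python
from rig import *
from h import *
o=get_obs();print(o["time"],o["position"],o["ft_force"],o["moment"],plan(o,[.437,.0887,.008],85.3))
p,d=camera("top");cv2.imwrite("pics/t5.png",cv2.resize(p[130:200,190:270,::-1],None,fx=8,fy=8,interpolation=cv2.INTER_CUBIC));
p,d=camera("scene");cv2.imwrite("pics/s5.png",cv2.resize(p[130:280,220:370,::-1],None,fx=4,fy=4,interpolation=cv2.INTER_CUBIC));
```

```text
8.1 [0.43707686 0.08980016 0.00987904] [-0.24662854  0.34802185  0.12438273] [ 0.02948913 -0.02584107  0.03725175] (array([-0.044,  0.   ,  0.075]), array([ 0.04, -0.  ,  0.06]))
```

View pics/t5.png

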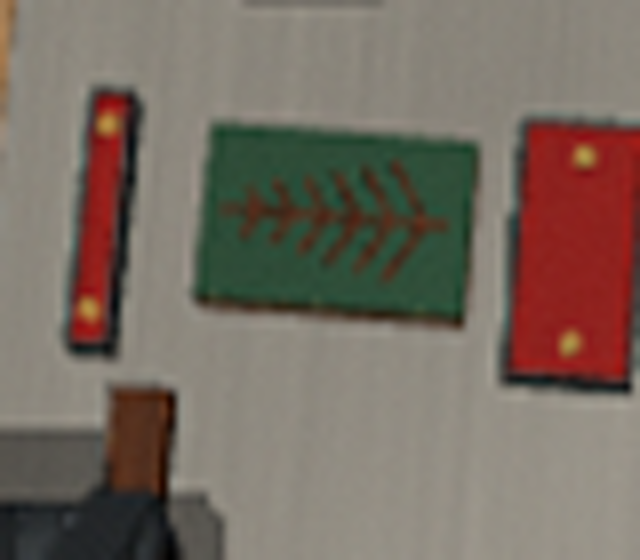

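View pics/s5.png

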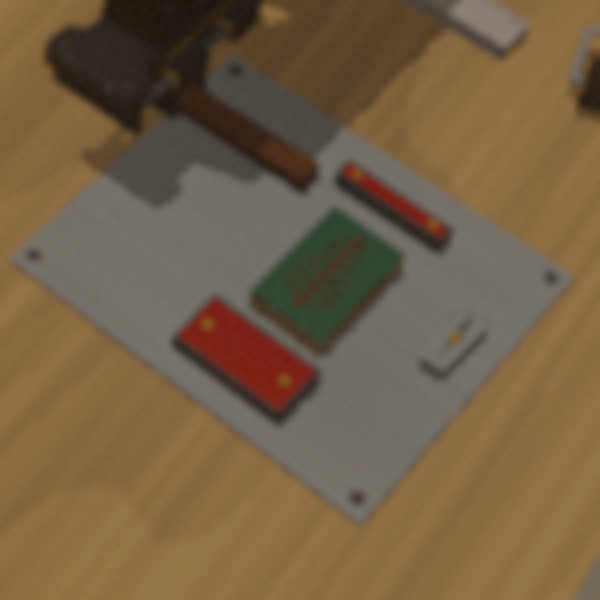

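In the top crop the stick's tip (110–176, 390) is nearly in line with the bar's inner face and about 7 mm clear of the block's edge. I'll shift it about 3.5 mm toward the block and then lower it to contact.

>>> carry_out:
  deltas:
    - [1, -0.14, 0, 0, 0, 0, 0]
    - [1, -0.14, 0, 0.03, 0, 0, 0]
    - [1, -0.14, 0, 0.06, 0, 0, 0]
    - [1, -0.14, 0, 0.08, 0, 0, 0]
    - [1, -0.14, 0, 0.08, 0, 0, 0]

```text
time: 8.7
position: [0.4366, 0.0863, 0.008]
tool_rot: [0.735, 0.678, 0.0, 0.0]
ft_force: [-0.2, -0.3, 4.8]
grip_width: 0.0196
```

Run:
```python
from rig import *
from h import *
o=get_obs();print(o["time"],o["position"],o["ft_force"],o["moment"])
p,d=camera("top");cv2.imwrite("pics/t6.png",cv2.resize(p[130:200,190:270,::-1],None,fx=8,fy=8,interpolation=cv2.INTER_CUBIC));
```

```text
8.7 [0.43658007 0.08630277 0.00799019] [-0.23651515 -0.28395563  4.83602401] [-0.11182061  0.08554778  0.03313982]
```

View pics/t6.png

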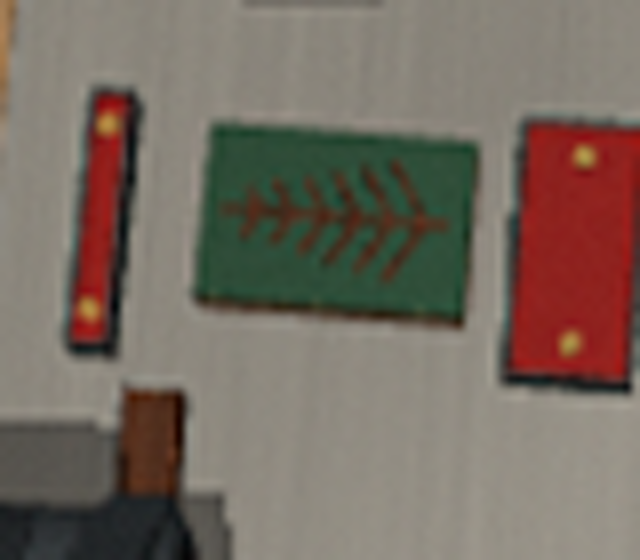

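It is on the bed with 4.8 N of contact, and the margins are about 3 mm to the bar and 4 mm to the block. I'll slide it in along the gap, checking force as I go.

>>> carry_out:
  deltas:
    - [1, 0, 0.15, -0.02, 0, 0, 0]
    - [1, 0, 0.4, -0.02, 0, 0, 0]
    - [1, 0, 0.65, -0.02, 0, 0, 0]
    - [1, 0, 0.9, -0.02, 0, 0, 0]
    - [1, 0, 1.15, -0.02, 0, 0, 0]
    - [1, 0, 1.4, -0.02, 0, 0, 0]
    - [1, 0, 1.5, -0.02, 0, 0, 0]
    - [1, 0, 1.5, -0.02, 0, 0, 0]

```text
time: 9.55
position: [0.475, 0.0832, 0.0081]
tool_rot: [0.735, 0.678, 0.001, 0.001]
ft_force: [-0.2, -0.2, 0.4]
grip_width: 0.02
```

Run:
```python
from rig import *
from h import *
o=get_obs();print(o["time"],o["position"],o["ft_force"],o["moment"],o["tool_rot"])
p,d=camera("top");cv2.imwrite("pics/t7.png",cv2.resize(p[130:200,190:270,::-1],None,fx=8,fy=8,interpolation=cv2.INTER_CUBIC));
```

```text
9.55 [0.47497966 0.08323097 0.00807518] [-0.18822272 -0.22883979  0.38252819] [ 0.01159966  0.05483602 -0.01628239] [7.35145133e-01 6.77909328e-01 5.24019972e-04 5.49258019e-04]
```

View pics/t7.png

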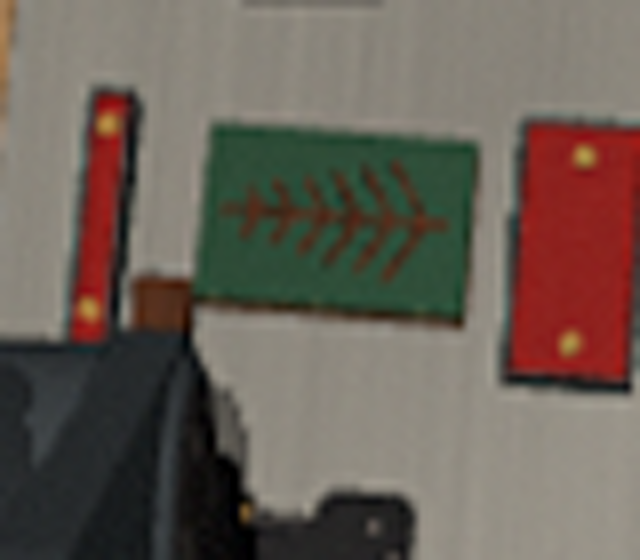

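The tip has entered the gap with clearance on both sides and almost no force. I'll continue.

>>> carry_out:
  deltas:
    - [1, 0, 0.15, 0, 0, 0, 0]
    - [1, 0, 0.4, 0, 0, 0, 0]
    - [1, 0, 0.65, 0, 0, 0, 0]
    - [1, 0, 0.9, 0, 0, 0, 0]
    - [1, 0, 1.1, 0, 0, 0, 0]
    - [1, 0, 1.2, 0, 0, 0, 0]
    - [1, 0, 1.2, 0, 0, 0, 0]

```text
time: 10.3
position: [0.5044, 0.0809, 0.0081]
tool_rot: [0.735, 0.678, 0.0, 0.0]
ft_force: [-0.1, 0.3, -0.8]
grip_width: 0.0195
```

>>> carry_out:
  deltas:
    - [1, 0, 0.2, 0, 0, 0, 0]
    - [1, 0, 0.5, 0, 0, 0, 0]
    - [1, 0, 0.8, 0, 0, 0, 0]
    - [1, 0, 1.1, 0, 0, 0, 0]
    - [1, 0, 1.4, 0, 0, 0, 0]
    - [1, 0, 1.5, 0, 0, 0, 0]
    - [1, 0, 1.5, 0, 0, 0, 0]

```text
time: 11.0
position: [0.5418, 0.0778, 0.0081]
tool_rot: [0.735, 0.678, 0.0, 0.0]
ft_force: [-0.6, -0.3, 1.6]
grip_width: 0.02
```

Run:
```python
from rig import *
from h import *
o=get_obs();print(o["time"],o["position"],o["ft_force"],o["moment"],o["tool_rot"])
p,d=camera("top");cv2.imwrite("pics/t8.png",cv2.resize(p[120:200,180:280,::-1],None,fx=7,fy=7,interpolation=cv2.INTER_CUBIC));
p,d=camera("scene");cv2.imwrite("pics/s8.png",cv2.resize(p[130:280,220:370,::-1],None,fx=4,fy=4,interpolation=cv2.INTER_CUBIC));
```

```text
11.0 [0.54184031 0.07781482 0.00805819] [-0.58282524 -0.30228192  1.56900243] [-0.02837457 -0.04984664  0.00104796] [7.35135424e-01 6.77920202e-01 2.24433787e-04 2.40018631e-04]
```

View pics/t8.png

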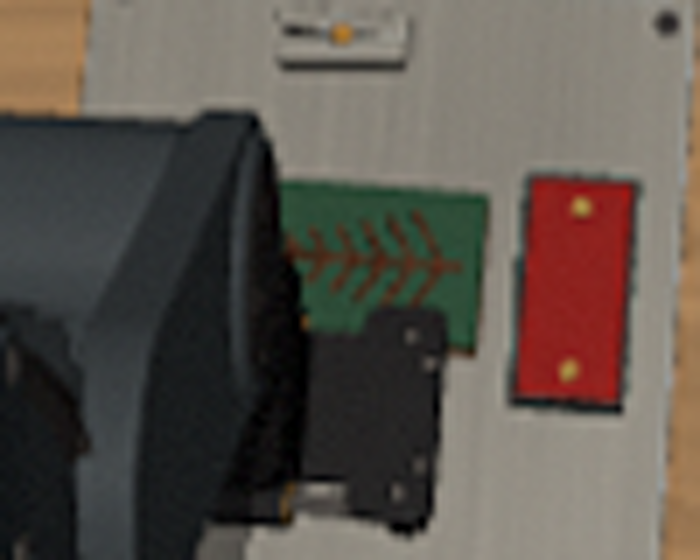

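View pics/s8.png

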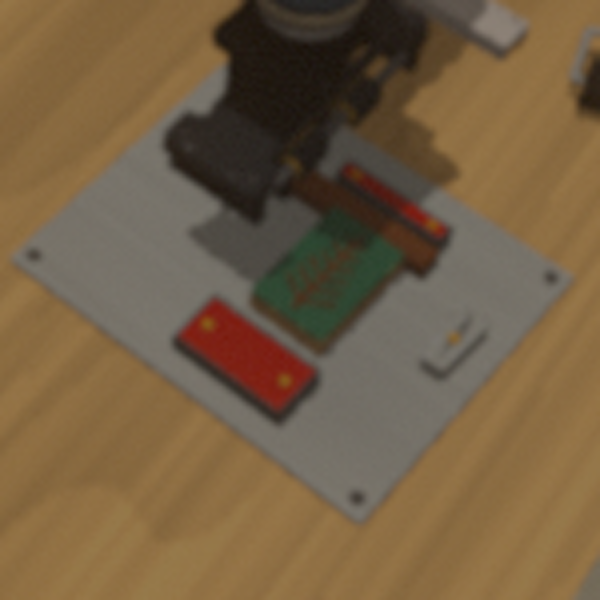

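The stick is inside, with its far end level with the bar's end and past the block. I'll push 6 mm more and then release.

>>> carry_out:
  deltas:
    - [1, 0, 0.12, 0, 0, 0, 0]
    - [1, 0, 0.24, 0, 0, 0, 0]
    - [1, 0, 0.24, 0, 0, 0, 0]
    - [0.3, 0, 0.24, 0, 0, 0, 0]
    - [0.3, 0, 0.24, 0, 0, 0, 0]
    - [0.3, 0, 0.24, 0, 0, 0, 0]
    - [0.3, 0, 0.24, 0, 0, 0, 0]

```text
time: 11.8
position: [0.547, 0.0774, 0.0081]
tool_rot: [0.735, 0.678, -0.0, -0.0]
ft_force: [-1.0, -0.3, -0.2]
grip_width: 0.0304
```

>>> carry_out:
  deltas:
    - [0.2, 0, 0, -0.4, 0, 0, 0]
    - [0, 0, 0, -1.2, 0, 0, 0]
    - [-1, 0, 0, -2.4, 0, 0, 0]
    - [-1, 0, 0, -3.8, 0, 0, 0]
    - [-1, 0, -0.5, -5.2, 0, 0, 0]
    - [-1, -1, -1, -6.6, 0, 0, 0]
    - [-1, -1, -1.5, -7.4, 0, 0, 0]
    - [-1, -1, -1.5, -7.4, 0, 0, 0]

```text
time: 12.6
position: [0.5078, 0.0553, 0.1966]
tool_rot: [0.735, 0.678, 0.002, 0.002]
ft_force: [0.0, -0.0, -0.1]
grip_width: 0.0818
```

Run:
```python
from rig import *
from h import *
ci=camera_info("wrist");o=get_obs();p,d=camera("wrist");print(o["time"],o["position"],o["grip_width"])
cv2.imwrite("pics/w9.png",p[:,:,::-1]);np.savez("pics/w9.npz",p=p,d=d,**ci)
p,d=camera("top");cv2.imwrite("pics/t9.png",cv2.resize(p[120:200,180:280,::-1],None,fx=7,fy=7,interpolation=cv2.INTER_CUBIC));
```

```text
12.6 [0.50784039 0.05528454 0.19662497] 0.0818293771889946
```

View pics/w9.png

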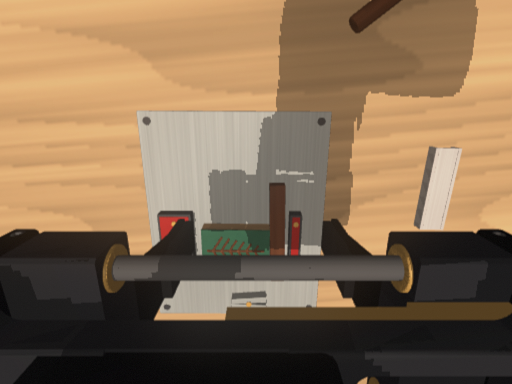

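View pics/t9.png

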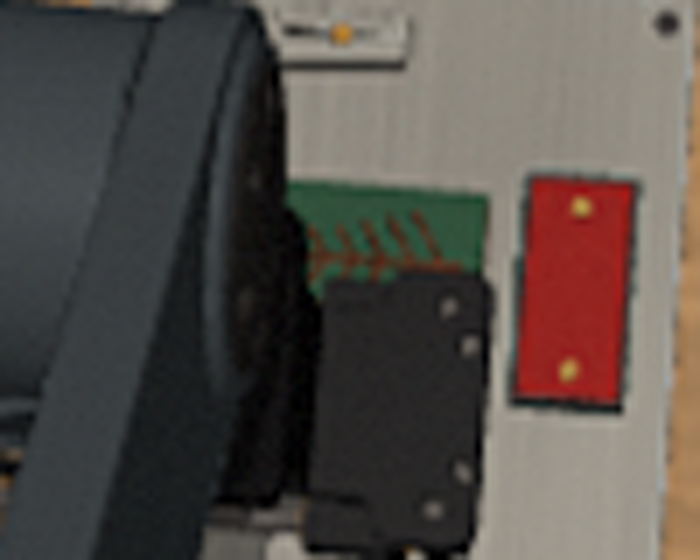

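The stick stayed in the gap when I released it: its near end is at (185,277) in the wrist view, sticking out beyond the bar and running past the block. Next I'll turn the gripper 90° and go over the block.

>>> carry_out:
  deltas:
    - [-1, 0, 0, 0, 0, 0, 5]
    - [-1, -0.2, 0.5, 0, 0, 0, 13]
    - [-1, -0.4, 1, 0, 0, 0, 21]
    - [-1, -0.6, 1.6, 0, 0, 0, 29]
    - [-1, -0.8, 2.2, 0, 0, 0, 37]
    - [-1, -1, 2.9, 0, 0, 0, 45]
    - [-1, -1.2, 3.6, 0, 0, 0, 53]
    - [-1, -1.2, 4, 0, 0, 0, 61]

```text
time: 13.5
position: [0.6063, 0.017, 0.1911]
tool_rot: [0.978, 0.208, -0.001, -0.0]
ft_force: [0.2, 0.3, -0.1]
grip_width: 0.0871
```

Run:
```python
from rig import *
from h import *
o=get_obs();print(o["time"],o["position"],o["q"],plan(o,[.610,.017,.15],-5.3))
```

```text
13.5 [0.60625043 0.01704767 0.19109161] [-1.55838463e-01  5.39471731e-01  1.51150814e+00 -2.35030930e-04
  1.09219348e+00 -5.74958753e-01] (array([0.139, 0.064, 1.643]), array([-2.000e-02,  9.000e-02,  2.932e+01]))
```

>>> carry_out:
  deltas:
    - [-1, 0.1, 0.03, 0.3, 0, 0, 7.5]
    - [-1, 0.14, 0.06, 0.8, 0, 0, 15]
    - [-1, 0.14, 0.06, 1.2, 0, 0, 22.5]
    - [-1, 0.14, 0.06, 1.6, 0, 0, 29.3]
    - [-1, 0.14, 0.06, 1.6, 0, 0, 29.3]
    - [-1, 0.14, 0.06, 1.6, 0, 0, 29.3]

```text
time: 14.1
position: [0.6085, 0.0179, 0.1518]
tool_rot: [0.999, -0.042, -0.001, -0.0]
ft_force: [-0.2, 1.0, -0.2]
grip_width: 0.0872
```

Run:
```python
from rig import *
from h import *
ci=camera_info("wrist");o=get_obs();p,d=camera("wrist");print(o["time"],o["position"],o["q"],plan(o,[.610,.017,.03],-5.3))
cv2.imwrite("pics/w10.png",p[:,:,::-1]);np.savez("pics/w10.npz",p=p,d=d,**ci)
p,d=camera("top");cv2.imwrite("pics/t10.png",cv2.resize(p[120:200,180:280,::-1],None,fx=7,fy=7,interpolation=cv2.INTER_CUBIC));
```

```text
14.1 [0.60849809 0.01790141 0.15175441] [-1.53946740e-01  5.92133912e-01  1.53918212e+00 -1.38302243e-05
  1.01266144e+00 -7.07122150e-02] (array([0.074, 0.032, 4.87 ]), array([-0.01,  0.14,  0.53]))
```

View pics/w10.png

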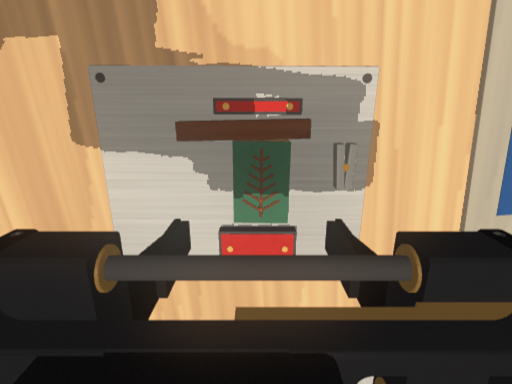

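View pics/t10.png

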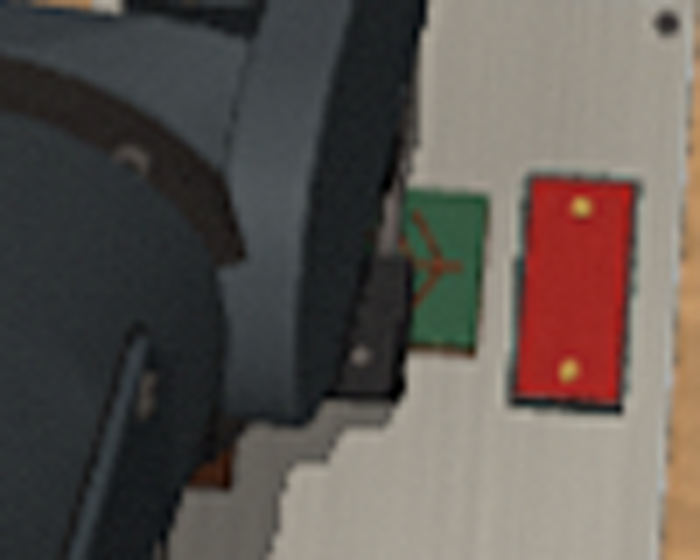

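This wrist view shows the whole lay-up: the bar at row 106, the stick at row 130 (cols 177–311), the block at (181,262) and the wide bar at row 242. The stick spans the block's whole edge. I'll measure it.

Run:
```python
from h import *
f=np.load("pics/w10.npz");p=f["p"];ci={k:f[k] for k in ["mtx","origin","rotation"]}
hsv=cv2.cvtColor(p,cv2.COLOR_RGB2HSV);h,s,v=[hsv[...,i].astype(int) for i in range(3)]
roi=np.zeros(h.shape,bool);roi[138:226,225:300]=1
print("block",rect((h>40)&(h<95)&(s>60)&roi,ci,.029,200))
roi=np.zeros(h.shape,bool);roi[116:150,170:320]=1
print("stick",rect((h<15)&(s>90)&roi,ci,.022,200))
roi=np.zeros(h.shape,bool);roi[90:117,200:310]=1
print("nbar",rect(((h<6)|(h>174))&(s>120)&roi,ci,.022,100))
cv2.imwrite("pics/w10c.png",cv2.resize(p[85:235,165:320,::-1],None,fx=4,fy=4,interpolation=cv2.INTER_CUBIC))
```

```text
block [(np.int32(3624), array([180., 261.]), 610.8, 17.6, 88.7, 58.4, 84.7)]
stick [(np.int32(2621), array([130., 243.]), 596.7, 73.7, 138.8, 20.9, -3.6)]
nbar [(np.int32(818), array([106., 258.]), 613.8, 96.4, 83.9, 9.6, -4.7)]
```

View pics/w10c.png

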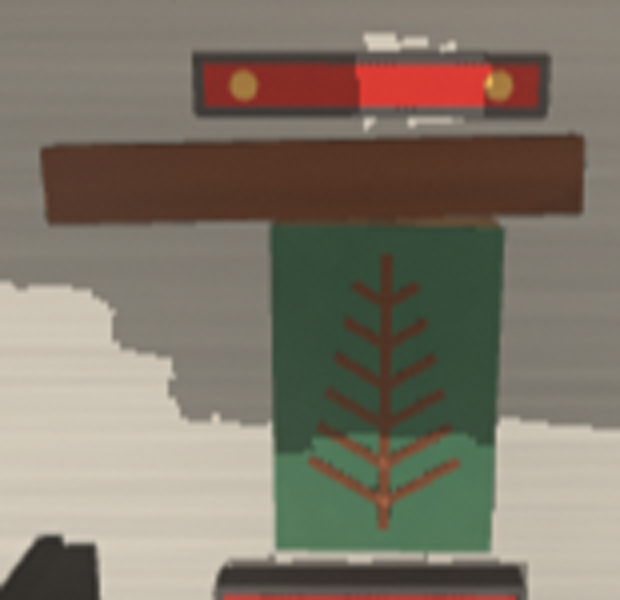

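Run:
```python
from rig import *
from h import *
o=get_obs();print(o["time"],o["position"],plan(o,[.611,.0172,.010],-4.7))
```

```text
14.2 [0.60912345 0.01773257 0.15293447] (array([0.077, 0.015, 5.717]), array([-0.  , -0.  , -0.12]))
```

>>> carry_out:
  deltas:
    - [-1, 0.08, 0.01, 0.6, 0, 0, -0.1]
    - [-1, 0.08, 0.01, 1.7, 0, 0, -0.1]
    - [-1, 0.08, 0.01, 2.8, 0, 0, -0.1]
    - [-1, 0.08, 0.01, 3.8, 0, 0, -0.1]
    - [-1, 0.08, 0.01, 4.6, 0, 0, -0.1]
    - [-1, 0.08, 0.01, 5.1, 0, 0, -0.1]
    - [-1, 0.08, 0.01, 5.4, 0, 0, -0.1]
    - [-1, 0.08, 0.01, 5.4, 0, 0, -0.1]

```text
time: 15.0
position: [0.6103, 0.0173, 0.0172]
tool_rot: [0.999, -0.042, -0.001, -0.0]
ft_force: [-0.3, 0.1, 0.5]
grip_width: 0.0873
```

Run:
```python
from rig import *
from h import *
ci=camera_info("wrist");o=get_obs();p,d=camera("wrist");print(o["time"],o["position"],o["ft_force"],plan(o,[.611,.0172,.0095],-4.7))
cv2.imwrite("pics/w11.png",p[:,:,::-1])
```

```text
15.0 [0.61034513 0.01726142 0.01723068] [-0.29154844  0.14001152  0.50749212] (array([0.027, 0.   , 0.309]), array([-0.  ,  0.08, -0.12]))
```

View pics/w11.png

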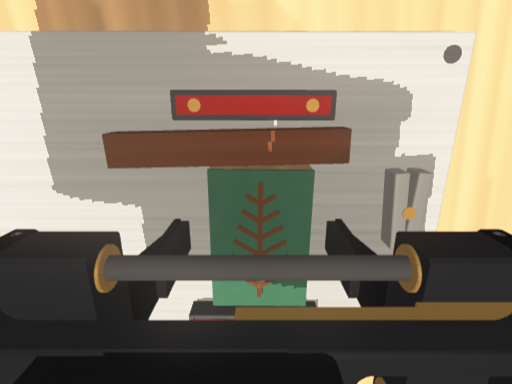

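The jaws straddle the block's end faces. I'll lower the rest of the way and close lightly.

>>> carry_out:
  deltas:
    - [-1, 0.02, 0, 0.15, 0, 0, -0.1]
    - [-1, 0.02, 0, 0.3, 0, 0, -0.1]
    - [0, 0.02, 0, 0.3, 0, 0, -0.1]
    - [1, 0.02, 0, 0.3, 0, 0, -0.1]
    - [1, 0.02, 0, 0.3, 0, 0, -0.1]
    - [1, 0.02, 0, 0.3, 0, 0, -0.1]
    - [1, 0.02, 0, 0.3, 0, 0, -0.1]
    - [1, 0.02, 0, 0.3, 0, 0, -0.1]
  force: 15

```text
time: 15.85
position: [0.6114, 0.0172, 0.0108]
tool_rot: [0.999, -0.041, 0.0, 0.0]
ft_force: [-0.7, 0.6, 0.9]
grip_width: 0.0601
```

>>> carry_out:
  deltas:
    - [1, 0, 0, 0, 0, 0, 0]
    - [1, 0, 0, 0, 0, 0, 0]
    - [1, 0, 0, 0, 0, 0, 0]

```text
time: 16.15
position: [0.6114, 0.0172, 0.0108]
tool_rot: [0.999, -0.041, 0.0, 0.0]
ft_force: [-0.2, 0.2, 2.6]
grip_width: 0.0603
```

Run:
```python
from rig import *
from h import *
o=get_obs();print(o["time"],o["position"],o["ft_force"],o["moment"],o["grip_width"],o["tool_rot"])
```

```text
16.15 [0.61143326 0.01717549 0.01083259] [-0.18165168  0.20204483  2.579665  ] [-0.08152752  0.00857052  0.06728577] 0.06027611784653247 [ 9.99147407e-01 -4.12846361e-02  1.96293144e-04  1.77414621e-05]
```

The block is gripped at 60.3 mm with 15 N. I'll press it toward the stick, which is world +y and tool -y.

>>> carry_out:
  deltas:
    - [1, 0, -0.05, 0, 0, 0, 0]
    - [1, 0, -0.1, 0, 0, 0, 0]
    - [1, 0, -0.15, 0, 0, 0, 0]
    - [1, 0, -0.18, 0, 0, 0, 0]
    - [1, 0, -0.2, 0, 0, 0, 0]
    - [1, 0, -0.2, 0, 0, 0, 0]

```text
time: 16.75
position: [0.6119, 0.0221, 0.0108]
tool_rot: [0.999, -0.041, 0.0, 0.0]
ft_force: [0.7, -1.9, 3.3]
grip_width: 0.06
```

>>> carry_out:
  deltas:
    - [1, 0, -0.02, 0, 0, 0, 0]
    - [1, 0, -0.04, 0, 0, 0, 0]
    - [1, 0, -0.04, 0, 0, 0, 0]

```text
time: 17.05
position: [0.612, 0.023, 0.0108]
tool_rot: [0.999, -0.041, 0.0, 0.0]
ft_force: [0.1, -2.8, 4.7]
grip_width: 0.0602
```

>>> carry_out:
  deltas:
    - [1, 0, -0.02, 0, 0, 0, 0]
    - [1, 0, -0.04, 0, 0, 0, 0]
    - [1, 0, -0.04, 0, 0, 0, 0]

```text
time: 17.35
position: [0.612, 0.0236, 0.0108]
tool_rot: [0.999, -0.041, 0.0, 0.0]
ft_force: [-1.8, -4.9, 5.4]
grip_width: 0.06
```

>>> carry_out:
  deltas:
    - [1, 0, -0.02, 0, 0, 0, 0]
    - [1, 0, -0.04, 0, 0, 0, 0]
    - [1, 0, -0.04, 0, 0, 0, 0]

```text
time: 17.65
position: [0.6121, 0.0237, 0.0108]
tool_rot: [0.999, -0.041, 0.0, 0.001]
ft_force: [-0.1, -7.7, 4.8]
grip_width: 0.0599
```

Run:
```python
from rig import *
from h import *
ci=camera_info("wrist");o=get_obs();p,d=camera("wrist");print(o["time"],o["position"],o["ft_force"],o["moment"],o["tool_rot"])
np.savez("pics/w12.npz",p=p,d=d,**ci)
cv2.imwrite("pics/w12.png",p[:,:,::-1]);cv2.imwrite("pics/w12c.png",cv2.resize(p[80:235,90:380,::-1],None,fx=2.7,fy=2.7,interpolation=cv2.INTER_CUBIC))
```

```text
17.65 [0.61208031 0.02373291 0.01079057] [-0.13127166 -7.70324459  4.83589466] [-1.4280836   0.10636656  0.15127158] [ 9.99175482e-01 -4.05850779e-02  1.53323025e-04  1.08828361e-03]
```

View pics/w12c.png

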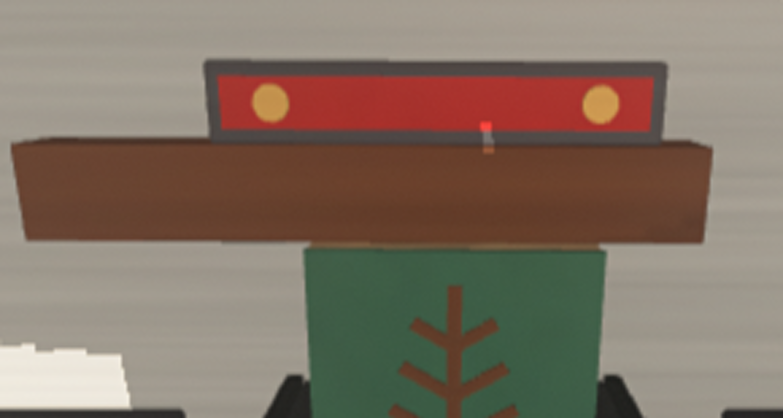

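The picture shows the stick against the bar along its whole length (rows 143–148 in the crop) and the block square against the stick. Force has risen to 7.7 N with no further motion, so it is at a hard stop. I'll hold and check stability.

>>> carry_out:
  deltas:
    - [1, 0, -0.02, 0, 0, 0, 0]
    - [1, 0, -0.02, 0, 0, 0, 0]
    - [1, 0, -0.02, 0, 0, 0, 0]
    - [1, 0, -0.02, 0, 0, 0, 0]
    - [1, 0, -0.02, 0, 0, 0, 0]

```text
time: 18.2
position: [0.6121, 0.0237, 0.0108]
tool_rot: [0.999, -0.04, 0.0, 0.001]
ft_force: [-1.4, -10.1, 4.8]
grip_width: 0.06
```

Run:
```python
from rig import *
from h import *
ci=camera_info("wrist");o=get_obs();p,d=camera("wrist");print(o["time"],o["position"],o["ft_force"],o["moment"],o["grip_width"])
hsv=cv2.cvtColor(p,cv2.COLOR_RGB2HSV);h,s,v=[hsv[...,i].astype(int) for i in range(3)]
m=(h<15)&(s>90);m[:132]=0;m[169:]=0
print("stick",rect(m,ci,.022,500))
m=(h>40)&(h<95)&(s>60);m[:165]=0;m[215:]=0;m[:,:195]=0;m[:,325:]=0
print("block",rect(m,ci,.029,500))
m=((h<6)|(h>174))&(s>120);m[:80]=0;m[130:]=0
print("bar",rect(m,ci,.022,500))
cv2.imwrite("pics/w13.png",cv2.resize(p[100:185,90:380,::-1],None,fx=2.7,fy=2.7,interpolation=cv2.INTER_CUBIC))
p,d=camera("scene");cv2.imwrite("pics/s13.png",p[:,:,::-1])
```

```text
18.2 [0.61213361 0.02372964 0.0108151 ] [ -1.44331738 -10.12696709   4.77110214] [-1.64895345  0.08520386  0.15745517] 0.059951817750885546
stick [(np.int32(9142), array([150., 223.]), 597.7, 80.7, 138.5, 19.6, -4.6)]
block [(np.int32(4251), array([193., 258.]), 614.2, 57.0, 58.9, 23.9, -4.6)]
bar [(np.int32(2904), array([118., 251.]), 613.6, 96.4, 84.1, 10.2, -4.6)]
```

View pics/s13.png

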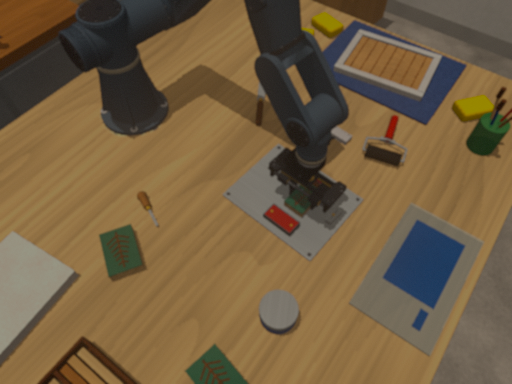

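View pics/w13.png

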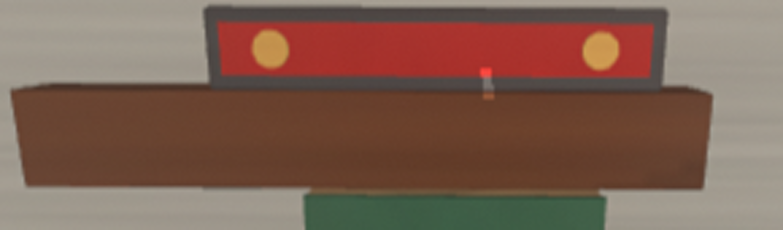

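The bar, stick and block all read a yaw of -4.6°, the press force is a steady 10 N, and the bystanders haven't moved. I'll hand it in.

Run:
```python
from rig import *
print(hand_in())
```

```text
the job is handed in; nothing more can be done
None
```

The block is held pressed sideways against the stick, and the stick against the narrow bar, flat on the bed and ready for the quoin. I handed it in at about 18 s of the 58 s allowed.

- **Gap:** the gap that fits the stick is the one beside the narrow bar, about 27 mm wide.
- **Stick:** I gripped it near its robot-side end, laid it on the bare strip in front of the gap and shifted it about 3.5 mm to centre it. It then slid in with about 1.5 N or less of measured force at each stop. It runs past the block's edge at both ends, and I released it before touching the block.
- **Block:** I gripped it at its end faces with 15 N and pressed it about 6.5 mm sideways until it stopped moving.
- **Last checks:** bar, stick and block all measured -4.6° yaw, and the picture showed no visible gap between them. The press force was about 10 N and the position held steady. The bystanders looked unmoved in the scene picture.
- **Disagreements:** the wrist and top cameras differed by about 2 mm on where the gap was. I settled that from the stick's position relative to the bar and block in the top view. The force reading also showed about 5 N downward through the gripper while pressing.

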